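# Hang the lipped parts basket inside the rinse tank

## Robot

A 7-joint arm with a two-finger parallel gripper is mounted at the origin on the work surface. World frame = base frame: x ahead of the robot, y to its left, z up, the work surface at z = 0. Lengths are in m, angles in rad, forces in N, time in s.
With the tool pointing down it reaches from about 0.425 to 0.925 m from the base axis. Payload 6.8 kg.
Tool frame: the origin (TCP) lies midway between the tips of the shut fingers; the grasp point (between the pads) lies 19 mm behind it; z points along the fingers, y is the line along which they close (so a half turn about z gives the same grasp; the last joint's range is limited). The gripper opens to 85 mm and grips with 20 to 120 N. Pads are 22 mm wide; open, the fingers measure 114 mm over their backs; the gripper's body (76 mm by 85 mm) begins 54 mm behind the grasp point. The pads swing forward as they close: fully open they stand 13 mm farther back than shut.
Start: joints at [1.064, 0.477, 0.022, 1.555, -0.011, 1.109, -0.083], TCP at [0.262, -0.622, 0.231] pointing down, gripper open.
Joint ranges: [-2.96, 2.96], [-0.34, 2.1], [-1.41, 1.46], [0.24, 2.44], [-1.37, 4.51], [0.17, 1.92], [-2.96, 2.96]. Speed limits (rad/s): [2.39, 2.39, 3.14, 3.14, 3.14, 3.14, 3.14].

## Interface

Orientations are given as a unit quaternion [w, x, y, z].
In Python, from station import bot, imaging gives the robot as it stands.
- The arm moves only by the tool move_arm, never from a script. Its argument "commands" is a list that holds one entry, the list of rows, each a list of 7 numbers: the shift along the tool's x, y, z in m, then the turn, a rotation vector about the tool's x, y, z in degrees, then the finger opening in m, from 0 to 0.0854. In form: [[[x, y, z, rx, ry, rz, grip], ...]]. A call has 1 to 20 rows; each row shifts and turns the commanded pose from where the row before left it, along the tool's axes as they then stand; what a row does not reach is not made up. A row lasts 1/8 s, in which the tool goes at most 62.5 mm and 10.7 degrees, less where a joint would pass 70% of its speed; a pose out of reach is approached as far as the arm can. A call is refused whole if a number of a shift passes 0.0625 or a number of a turn 10.7, either way. A call with a gripper value outside its range is refused whole. The fingers move at their own pace and stop on an object; "squeeze" is the grip in N (left out, the last holds). Time passes only in rows, so rows that do not move let the fingers close. It gives the time, the measured TCP pose, the force, the opening and the grip force at its end, in the units of the state.
- bot.get_obs(): the state, without advancing time (a new reading comes with each control period).
- imaging.read_camera(name): name is "scene" or "top" or "wrist"; returns the picture (400x640x3 uint8, red, green, blue); there is no depth.
- imaging.calibration(name): a dict with "intrinsics" (3x3 intrinsics, pixels), "extrinsics" (4x4, takes a point from camera to world coordinates); the wrist camera has in their place "mount" (4x4, takes a point from camera to tool coordinates, whose origin is the TCP and whose axes are the flange's). Camera axes: x right, y down, z forward; pixel columns grow to the right and rows downward; lengths in m; the calibration is good to about 2 mm. A picture is of the moment at which its call begins: read the wrist's pose just before it. calibration takes no time and is no camera call.
- bot.hand_in(): hands the job in; it is judged then, once.
The state is a dict: "t": time; "q": joint angles; "joint_vel": joint speeds; "joint_torque": joint torques, N m; "eef_pos": TCP position; "tool_rot": TCP orientation; "contact_force": force on the tool from outside, world axes, zero at the start; "torque": the same for the moment, N m; "gripper_width": opening from 0.0 (shut) to 1.0 (fully open); "grasp_force": force on a finger pad.
Only numpy, scipy, OpenCV 4.12 (cv2) and the standard library are available. Lean on these libraries where they do the work, as an engineer would, in place of code of your own. Each camera call takes 0.05 s, during which the arm holds its last target. There are 200 camera calls.

## Task

Take the small basket that has the bent lip by its handle and hang it inside the open steel tank: lower it so that its lip hooks over the tank's long wall farther from the robot, then let go so that it hangs there by itself. Set it down gently rather than dropping it, and leave the similar basket without a lip where it stands.

Things in the scene. Friction and masses are not known exactly. Their poses are not given: they have to be found in the camera images.
- hook_basket_mid (a point): Centre, 63 mm above its foot, of the loose white punched-sheet basket with a bent lip (0.2 to 0.4 kg), upright on the bench. Open box 70 (x) by 100 (y) by 70 mm high, small parts fixed inside. Rigid steel handle bar along y straight above the centre: 10 mm thick (x), 12 high, 94 long, centre 57 mm above this point and 50 above the box's rim, open below. z up.
- lip_slot (a point): On the same basket, top of the slot under its lip, 48 mm in +x and 7 mm up from the basket's centre: the best point to bring onto the tank rim. Lip on the +x wall (faces roughly away from the robot at the start), 70 mm wide in y: flat top 3 mm thick, then a flange flaring down and out to 25 mm below and 16 mm out from here. Slot 14 mm wide at the top, 26 at its mouth, from 13 mm inward. Axes as the basket.
- far_rim (a point): Middle of the top edge of the tank's long wall farther from the robot, mid-thickness. Tank fixed, steel, open, empty, 160 by 240 mm, 120 high, walls and floor 4 mm. x: level, square to the wall, out of the tank (away from the robot); y along the wall; z up. The inside extends 154 mm from here in -x and 116 mm either way in y.
- plain_basket_mid (a point): Centre, 63 mm above its foot, of the other loose basket: same box, handle, size and colour, but with no lip. To be left alone.
Mind the look-alikes: they are no part of the job. Leave any red look-alike of the part that bears hook_basket_mid alone.

How it is judged:
At the end, for the whole second after the job is handed in: The lipped basket hangs at rest, lip over the far long wall: its centre 27 to 62 mm inside the wall, within 75 mm of the wall's middle, 22 mm below to 4 mm above the rim; within 0.26 rad of upright, 0.3 rad of square; plain basket within 30 mm of its start (x of hook_basket_mid in the frame of far_rim between -0.062 and -0.027 m and y of hook_basket_mid in the frame of far_rim between -0.075 and 0.075 m and z of hook_basket_mid in the frame of far_rim between -0.022 and 0.004 m and angle between hook_basket_mid's own z axis and vertical below 0.26 rad and angle between the x axis of hook_basket_mid and the x axis of far_rim, either way round below 0.3 rad and contact force between hook_basket and tank above 0.5 N and linear speed of hook_basket below 0.02 m/s and distance of plain_basket_mid from where it was at the start of the episode below 0.03 m); the robot touches nothing.
It fails at once if the plain basket is shifted by more than 30 mm (distance of plain_basket_mid from where it was at the start of the episode above 0.03 m).
It fails at once if the lipped basket is dropped (out of the fingers and moving faster than 0.5 m/s) (linear speed of hook_basket above 0.5 m/s and contact force between the fingers and hook_basket below 0.1 N).
It also fails if it takes over 38 s, if anything falls off the work surface, if the arm or the gripper's body presses on something with over 40 N, if the wrist force passes 120 N, or if a joint passes its speed limit or range.

## Working session

There is one attempt and no reset: what is moved stays moved. The work goes in short steps, Python scripts to look and compute and a tool call to move; the robot and the scene stay as the last step left them, time stands still between calls to the robot, and variables do not carry over. Pictures are saved under pics/ and viewed, at most 10 in all, crops included, and the job is handed in when it is done.

Besides the shell and the picture viewer there is one more tool, called as name(argument=value, ...), one argument or row to a line, values as JSON. move_arm: Moves the arm, as the interface text tells. Its arguments: {"type":"object","properties":{"commands":{"type":"array","items":{"type":"array","items":{"type":"array","items":{"type":"number"}}}},"squeeze":{"type":"number"}},"required":["commands"]}

```bash
mkdir -p pics; ls; python3 - <<'E'
from station import bot, imaging
import cv2,numpy as np
o=bot.get_obs();print(o['t'],o['eef_pos'],o['tool_rot'])
for n in('scene','top'):
    cv2.imwrite(f'pics/{n}0.png',imaging.read_camera(n)[:,:,::-1]);c=imaging.calibration(n)
    print(n,np.round(c['intrinsics'],1).tolist(),np.round(c['extrinsics'],3).tolist())
print(np.round(imaging.calibration('wrist')['mount'],3).tolist())
E
```

```text
pics
0.0 [ 0.26184869 -0.62148702  0.23033468] [-8.84197528e-04  9.80181438e-01  1.98099720e-01 -2.59390707e-04]
scene [[405.1, 0.0, 317.8], [0.0, 405.1, 205.4], [0.0, 0.0, 1.0]] [[-0.342, 0.723, -0.6, 0.998], [0.94, 0.265, -0.216, 0.175], [0.003, -0.637, -0.771, 0.791], [0.0, 0.0, 0.0, 1.0]]
top [[377.7, 0.0, 320.7], [0.0, 377.7, 199.6], [0.0, 0.0, 1.0]] [[0.002, -0.994, 0.106, 0.401], [-0.999, -0.006, -0.031, -0.023], [0.032, -0.106, -0.994, 0.971], [0.0, 0.0, 0.0, 1.0]]
[[-0.0, -0.955, -0.298, 0.077], [1.0, -0.001, 0.0, 0.0], [-0.0, -0.298, 0.955, -0.142], [0.0, 0.0, 0.0, 1.0]]
```

View pics/scene0.png

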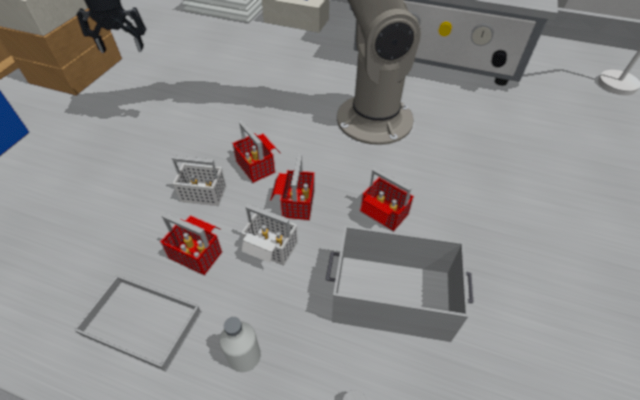

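View pics/top0.png

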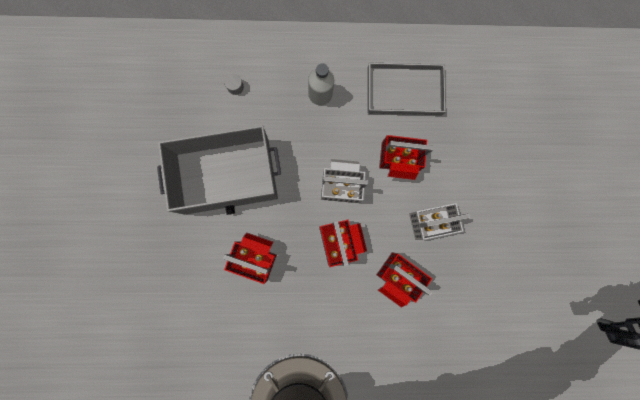

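The scene view shows two white baskets. The one with a lip is at scene (270,238), top (345,182). The plain one is at scene (198,182), top (440,220). The red look-alikes are at top (403,157), (343,242), (404,279) and (251,259). I choose the one at top (345,182), whose lip faces away from the robot at (345,167). The tank's far wall runs roughly from top (161,143) to (266,129). Next is a close crop to check this choice.

```bash
python3 - <<'E'
import cv2,numpy as np
t=cv2.imread('pics/top0.png');s=cv2.imread('pics/scene0.png')
a=cv2.resize(t[145:215,305:385],(400,350),interpolation=2)
b=cv2.resize(s[200:270,230:310],(400,350),interpolation=2)
c=cv2.resize(t[115:220,150:290],(400,250)if 0 else(333,250),interpolation=2)
d=cv2.resize(s[220:345,320:480],(320,250),interpolation=2)
out=np.zeros((600,800,3),np.uint8);out[:350,:400]=a;out[:350,400:]=b;out[350:,:333]=c;out[350:,400:720]=d
cv2.imwrite('pics/crop1.png',out)
E
```

```text
(no output)
```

View pics/crop1.png

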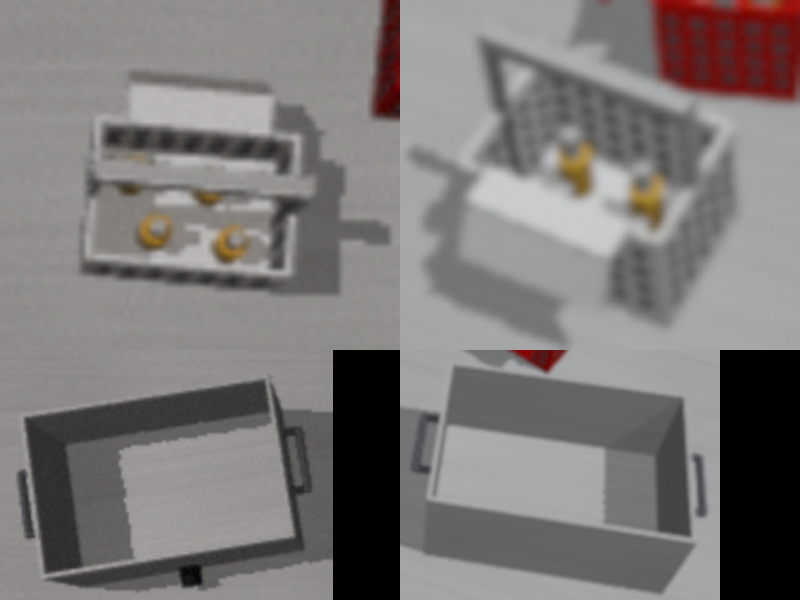

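The crop confirms the choice: the white basket has a bent lip on its far side. In the top view its handle runs from (323.4,179) to (368,182.4). The tank rim corners in the top view are about (160.5,142.7), (262.6,127.2), (168,210.4) and (277,197.8).

```bash
cat >h.py <<'E'
import numpy as np
from station import bot, imaging
def cast(n,px,z,T=None):
    c=imaging.calibration(n);K=c['intrinsics'];T=c['extrinsics'] if T is None else T
    p=np.c_[np.array(px,float),np.ones(len(px))]@np.linalg.inv(K).T@T[:3,:3].T
    o=T[:3,3];return o+p*((z-o[2])/p[:,2])[:,None]
E
python3 - <<'E'
from h import *
np.set_printoptions(precision=4,suppress=True)
def rep(l,a):
    print(l,a[:,:2].tolist() and a[:,:2].round(4).tolist(),'mid',a[:2].mean(0),'len',np.linalg.norm(a[1]-a[0]),'ang',np.degrees(np.arctan2(*(a[0]-a[1])[[1,0]])))
rep('handle top',cast('top',[(323.4,179.5),(368,182.4)],.126))
rep('handle scene',cast('scene',[(289,221.5),(246,206.5)],.126))
rep('tank top',cast('top',[(160.5,142.7),(262.6,127.2),(168,210.4),(277,197.8)],.12))
rep('tank scene',cast('scene',[(466,316.5),(334.5,294),(462,244.5),(346.5,228)],.12))
o=bot.get_obs();from scipy.spatial.transform import Rotation as R
print(R.from_quat(o['tool_rot'],scalar_first=True).as_matrix())
E
```

```text
handle top [[0.5365, -0.0557], [0.5306, -0.157]] mid [ 0.5336 -0.1064  0.126 ] len 0.10152049604450238 ang 86.67059190542446
handle scene [[0.5409, -0.0528], [0.5353, -0.154]] mid [ 0.5381 -0.1034  0.126 ] len 0.10130408477222395 ang 86.85421906467289
tank top [[0.6193, 0.3146], [0.6582, 0.0844], [0.4652, 0.2909], [0.4949, 0.0489]] mid [0.6388 0.1995 0.12  ] len 0.23356281791410172 ang 99.5974925485084
tank scene [[0.6234, 0.3172], [0.6615, 0.0867], [0.4713, 0.291], [0.5116, 0.0625]] mid [0.6425 0.2019 0.12  ] len 0.23359254164786894 ang 99.39263485625551
[[ 0.9215  0.3884 -0.0008]
 [ 0.3884 -0.9215  0.0015]
 [-0.0001 -0.0017 -1.    ]]
```

move_arm(
  commands=[
    [[0.03,-0.025,0,0,0,0,0.0854],[0.03,-0.025,0,0,0,-4,0.0854],[0.0284,-0.0271,0,0,0,0,0.0854],[0.0284,-0.0271,0,0,0,0,0.0854],[0.0284,-0.0271,0,0,0,0,0.0854],[0.0284,-0.0271,0,0,0,0,0.0854],[0.0284,-0.0271,0,0,0,0,0.0854],[0.0284,-0.0271,0,0,0,0,0.0854],[0.0284,-0.0271,0,0,0,0,0.0854],[0.0284,-0.0271,0,0,0,0,0.0854],[0.0284,-0.0271,0,0,0,0,0.0854],[0.0284,-0.0271,0,0,0,0,0.0854],[0.0284,-0.0271,0,0,0,0,0.0854],[0.0284,-0.0271,0,0,0,0,0.0854],[0.0284,-0.0271,0,0,0,0,0.0854],[0,0,0,0,0,-10,0.0854],[0,0,0,0,0,-10,0.0854],[0,0,0,0,0,-10,0.0854],[0,0,0,0,0,-10,0.0854],[0,0,0,0,0,-10,0.0854]],
  ],
)

```text
t: 2.6
eef_pos: [0.468, -0.0716, 0.231]
tool_rot: [-0.0, 0.782, 0.624, -0.0]
contact_force: [1.0, 0.1, 0.9]
gripper_width: 1.003
grasp_force: 0.0
```

move_arm(
  commands=[
    [[0,0,0,0,0,-10,0.0854],[0,0,0,0,0,0,0.0854],[0,0,0,0,0,0,0.0854]],
  ],
)

```text
t: 2.98
eef_pos: [0.4681, -0.0717, 0.2312]
tool_rot: [-0.0, 0.727, 0.686, -0.0]
contact_force: [-0.3, 0.7, 0.1]
gripper_width: 1.002
grasp_force: 0.0
```

```bash
cat >>h.py <<'E'
import cv2
from scipy.spatial.transform import Rotation as R
def pose():
    o=bot.get_obs();T=np.eye(4);T[:3,:3]=R.from_quat(o['tool_rot'],scalar_first=True).as_matrix();T[:3,3]=o['eef_pos'];return T,o
def wrist(name):
    T,o=pose();im=imaging.read_camera('wrist');cv2.imwrite(f'pics/{name}.png',im[:,:,::-1]);np.save(f'pics/{name}.npy',T@imaging.calibration('wrist')['mount']);
    print(o['t'],T[:3,3].round(4),'x-ang',np.degrees(np.arctan2(T[1,0],T[0,0])).round(2),'tilt',T[:3,2].round(4),o['contact_force'],o['gripper_width'],o['grasp_force'])
E
python3 -c "
from h import *
wrist('w1')"
```

```text
2.975 [ 0.4681 -0.0717  0.2312] x-ang 86.65 tilt [-3.e-04  0.e+00 -1.e+00] [-0.25950408  0.65207915  0.1124605 ] 1.0016916122037678 0.0
```

View pics/w1.png

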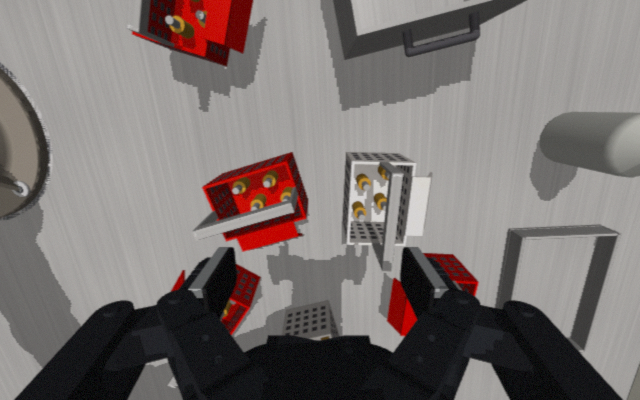

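The wrist view shows the white lipped basket at (380,200). Its handle bar runs from (396,165) to (389,268), with the lip to its right. I'll measure it here.

```bash
python3 - <<'E'
from h import *
T=np.load('pics/w1.npy')
im=cv2.imread('pics/w1.png')
cv2.imwrite('pics/crop2.png',cv2.resize(im[140:290,320:450],None,fx=4,fy=4,interpolation=2))
a=cast('wrist',[(396.5,165),(388.5,268)],.126,T);print(a,a.mean(0),np.linalg.norm(a[0]-a[1]),np.degrees(np.arctan2(*(a[0]-a[1])[[1,0]])))
E
```

```text
[[ 0.53939797 -0.04772495  0.126     ]
 [ 0.53393043 -0.15125685  0.126     ]] [ 0.5366642 -0.0994909  0.126    ] 0.10367616547583851 86.97700959196887
```

View pics/crop2.png

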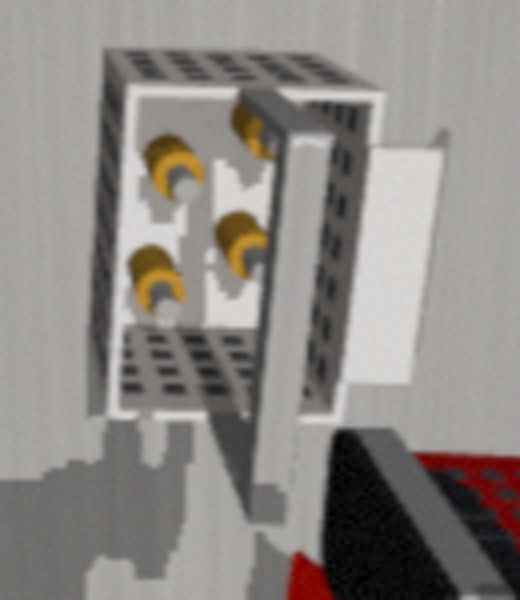

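move_arm(
  commands=[
    [[-0.009,0.0235,0,0,0,0,0.0854],[-0.009,0.0235,0,0,0,0,0.0854],[-0.008,0.0235,0,0,0,0,0.0854],[0,0,0.025,0,0,0,0.0854],[0,0,0.025,0,0,0,0.06],[0,0,0.025,0,0,0,0.06],[0,0,0.025,0,0,0,0.06],[0,0,0.02,0,0,0,0.06],[0,0,0.01,0,0,0,0.06],[0,0,0,0,0,0,0.05]],
  ],
)

```text
t: 4.28
eef_pos: [0.537, -0.1013, 0.1009]
tool_rot: [-0.0, 0.726, 0.687, -0.0]
contact_force: [-0.4, -0.3, 0.4]
gripper_width: 0.584
grasp_force: 0.0
```

```bash
python3 -c "
from h import *
wrist('w2')"
```

```text
4.275 [ 0.537  -0.1013  0.1009] x-ang 86.81 tilt [-1.1e-03  2.0e-04 -1.0e+00] [-0.4331132  -0.29795934  0.39376271] 0.5843991762259237 0.0
```

View pics/w2.png

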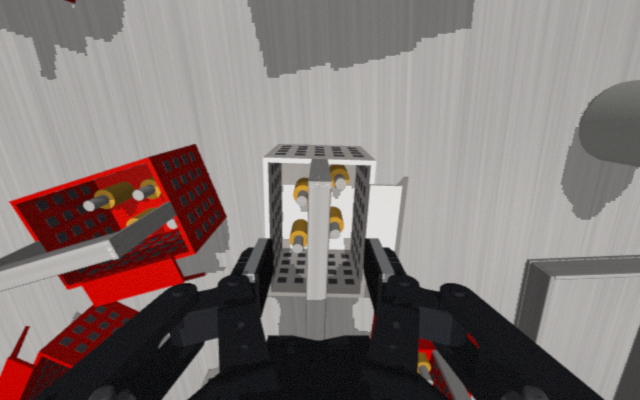

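The bar is centred between the fingers at (319,230), so I close and lift.

move_arm(
  commands=[
    [[0,0,0,0,0,0,0.02],[0,0,0,0,0,0,0.0],[0,0,0,0,0,0,0.0],[0,0,0,0,0,0,0.0],[0,0,0,0,0,0,0.0],[0,0,-0.005,0,0,0,0.0],[0,0,-0.01,0,0,0,0.0],[0,0,-0.02,0,0,0,0.0],[0,0,-0.025,0,0,0,0.0],[0,0,-0.025,0,0,0,0.0],[0,0,-0.025,0,0,0,0.0],[0,0,-0.025,0,0,0,0.0],[0,0,-0.025,0,0,0,0.0],[0,0,-0.015,0,0,0,0.0],[0,0,-0.005,0,0,0,0.0],[0,0,0,0,0,0,0.0]],
  ],
  squeeze=70,
)

```text
t: 6.32
eef_pos: [0.537, -0.1014, 0.2809]
tool_rot: [-0.0, 0.726, 0.687, -0.0]
contact_force: [-0.1, -0.5, -3.9]
gripper_width: 0.097
grasp_force: 68.9
```

move_arm(
  commands=[
    [[0.01,0.003,0,0,0,0,0.0],[0.02,0.003,0,0,0,0,0.0],[0.03,0.0035,0,0,0,0,0.0],[0.03,0.0035,0,0,0,0,0.0],[0.03,0.0035,0,0,0,0,0.0],[0.03,0.0035,0,0,0,0,0.0],[0.03,0.0035,0,0,0,0,0.0],[0.03,0.0035,0,0,0,0,0.0],[0.03,0.0035,0,0,0,0,0.0],[0.03,0.0035,0,0,0,0,0.0],[0.0166,0.003,0,0,0,0,0.0],[0.01,0.002,0,0,0,0,0.0],[0,0,0,0,0,-4,0.0],[0,0,0,0,0,-4.5,0.0],[0,0,0,0,0,-4,0.0],[0,0,0,0,0,0,0.0],[0,0,0,0,0,0,0.0]],
  ],
)

```text
t: 8.45
eef_pos: [0.5927, 0.1919, 0.2812]
tool_rot: [0.0, 0.648, 0.762, -0.0]
contact_force: [-0.4, -0.5, -3.6]
gripper_width: 0.1
grasp_force: 68.9
```

```bash
python3 -c "
from h import *
wrist('w3')"
```

```text
8.45 [0.5927 0.1919 0.2812] x-ang 99.22 tilt [-1.e-04 -4.e-04 -1.e+00] [-0.40815974 -0.49171216 -3.64287107] 0.09995286690657895 68.86353492736816
```

View pics/w3.png

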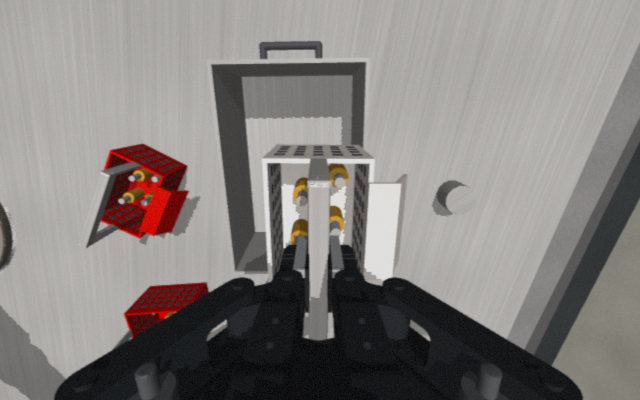

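The basket is held square. The tank's far rim shows at columns of about 362-369, rows 62-145, and the +y end corners are at (210,63) and (369,60). The lip is on the far-wall side.

```bash
python3 - <<'E'
from h import *
T=np.load('pics/w3.npy');g=cv2.cvtColor(cv2.imread('pics/w3.png'),6)
for r in(75,100,125,140):print(r,g[r,345:378].tolist())
for r in(150,200): print(r,g[r,195:255].tolist())
Tp,_=pose();c=Tp[:3,3]
n=np.array([np.cos(np.radians(9.5)),np.sin(np.radians(9.5)),0])
for px in [(369,60),(369,75),(368,100),(367,140),(362,140),(210,63)]:
    p=cast('wrist',[px],.12,T)[0];print(px,p.round(4),'rel to tcp tool', (Tp[:3,:3].T@(p-c)).round(4))
E
```

```text
75 [96, 97, 96, 95, 98, 95, 97, 83, 68, 68, 66, 67, 65, 69, 68, 70, 69, 65, 66, 80, 137, 183, 188, 188, 181, 176, 170, 169, 172, 176, 175, 176, 175]
100 [122, 119, 121, 121, 121, 122, 109, 86, 69, 66, 71, 67, 70, 66, 70, 68, 65, 69, 74, 122, 169, 183, 184, 182, 178, 176, 173, 174, 171, 171, 169, 165, 164]
125 [124, 121, 122, 121, 120, 118, 101, 72, 71, 71, 69, 69, 68, 72, 69, 69, 71, 72, 106, 153, 177, 178, 178, 174, 175, 170, 170, 171, 171, 171, 172, 173, 172]
140 [123, 122, 123, 122, 121, 115, 92, 73, 71, 68, 70, 71, 70, 70, 66, 67, 70, 82, 134, 172, 177, 175, 174, 172, 173, 171, 175, 179, 177, 173, 173, 171, 171]
150 [180, 175, 176, 176, 174, 174, 174, 177, 179, 176, 177, 177, 177, 176, 176, 175, 177, 179, 180, 178, 174, 174, 181, 183, 182, 157, 107, 70, 65, 70, 65, 66, 66, 66, 69, 66, 65, 67, 66, 67, 67, 68, 68, 67, 66, 66, 67, 67, 66, 68, 68, 69, 101, 153, 182, 185, 182, 180, 183, 182]
200 [114, 117, 121, 134, 152, 172, 176, 176, 173, 178, 178, 178, 178, 177, 176, 175, 174, 172, 172, 175, 177, 179, 175, 174, 177, 178, 178, 180, 179, 181, 177, 151, 93, 72, 64, 67, 66, 65, 66, 64, 64, 67, 65, 66, 66, 67, 65, 67, 66, 65, 65, 65, 66, 64, 64, 65, 76, 137, 178, 181]
(369, 60) [0.6228 0.3191 0.12  ] rel to tcp tool [0.1205 0.0503 0.1612]
(369, 75) [0.6257 0.3059 0.12  ] rel to tcp tool [0.107  0.051  0.1612]
(368, 100) [0.6297 0.2828 0.12  ] rel to tcp tool [0.0836 0.0512 0.1612]
(367, 140) [0.6371 0.2434 0.12  ] rel to tcp tool [0.0435 0.0522 0.1612]
(362, 140) [0.6319 0.2426 0.12  ] rel to tcp tool [0.0436 0.0469 0.1612]
(210, 63) [0.4699 0.2916 0.12  ] rel to tcp tool [ 0.118  -0.1051  0.1612]
```

move_arm(
  commands=[
    [[0,0.003,0.01,0,0,0,0.0],[0,0,0.02,0,0,0,0.0],[0,0,0.025,0,0,0,0.0],[0,0,0.02,0,0,0,0.0],[0,0,0.012,0,0,0,0.0],[0,0,0.008,0,0,0,0.0],[0,0,0.006,0,0,0,0.0],[0,0,0.006,0,0,0,0.0],[0,0,0.006,0,0,0,0.0],[0,0,0,0,0,0,0.0]],
  ],
)

```text
t: 9.75
eef_pos: [0.5952, 0.1929, 0.1679]
tool_rot: [-0.0, 0.647, 0.762, -0.0]
contact_force: [-0.3, 0.4, -3.5]
gripper_width: 0.104
grasp_force: 68.8
```

```bash
python3 - <<'E'
from h import *
wrist('w4')
a=cv2.imread('pics/w4.png');s=imaging.read_camera('scene')[:,:,::-1]
cv2.imwrite('pics/c4.png',np.vstack([cv2.resize(a[40:290,240:440],(320,400)) if 0 else cv2.resize(a[40:290,200:500],(660,550))[:300],cv2.resize(s[200:350,310:640],(660,300))]))
E
```

```text
9.75 [0.5952 0.1929 0.1679] x-ang 99.35 tilt [-6.e-04 -3.e-04 -1.e+00] [-0.26820689  0.44385021 -3.51541301] 0.10364601292639875 68.82866978645325
```

View pics/c4.png

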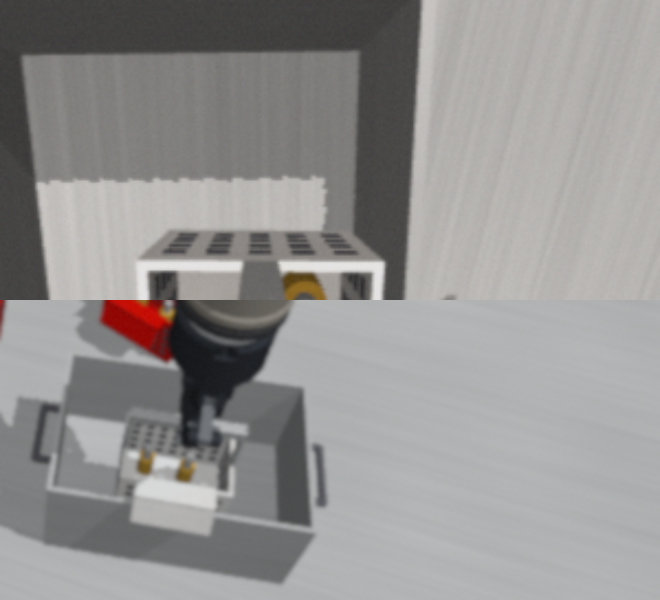

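The lip's flange is outside the far wall, at crop (175,505), and the rim lies between the flange and the basket. There is no contact yet, so I lower gently.

move_arm(
  commands=[
    [[0,0,0.004,0,0,0,0.0],[0,0,0.004,0,0,0,0.0],[0,0,0.003,0,0,0,0.0],[0,0,0.002,0,0,0,0.0],[0,0,0.001,0,0,0,0.0],[0,0,0.001,0,0,0,0.0],[0,0,0,0,0,0,0.0]],
  ],
)

```text
t: 10.72
eef_pos: [0.5957, 0.1931, 0.1534]
tool_rot: [0.0, 0.647, 0.762, 0.0]
contact_force: [0.4, -0.9, -3.3]
gripper_width: 0.101
grasp_force: 68.9
```

move_arm(
  commands=[
    [[0,0,0.001,0,0,0,0.0],[0,0,0.001,0,0,0,0.0],[0,0,0.0005,0,0,0,0.0],[0,0,0,0,0,0,0.0]],
  ],
)

```text
t: 11.22
eef_pos: [0.5956, 0.1931, 0.1514]
tool_rot: [0.0, 0.647, 0.762, 0.0]
contact_force: [-1.9, -1.3, 4.3]
gripper_width: 0.103
grasp_force: 69.9
```

Contact is made at the expected height. To cut the swing on release, I raise slightly, move 6 mm outward so the basket wall is close to the tank wall, and set down again.

move_arm(
  commands=[
    [[0,0,-0.002,0,0,0,0.0],[0,0.002,0,0,0,0,0.0],[0,0.002,0,0,0,0,0.0],[0,0.002,0,0,0,0,0.0],[0,0,0,0,0,0,0.0],[0,0,0.001,0,0,0,0.0],[0,0,0.0008,0,0,0,0.0],[0,0,0,0,0,0,0.0]],
  ],
  squeeze=30,
)

```text
t: 12.22
eef_pos: [0.6013, 0.1941, 0.1517]
tool_rot: [0.0, 0.647, 0.762, 0.0]
contact_force: [-3.9, -1.5, 4.5]
gripper_width: 0.097
grasp_force: 69.8
```

move_arm(
  commands=[
    [[0,0,0,0,0,0,0.01],[0,0,0,0,0,0,0.013],[0,0,0,0,0,0,0.016],[0,0,0,0,0,0,0.02],[0,0,0,0,0,0,0.025],[0,0,0,0,0,0,0.03],[0,0,0,0,0,0,0.04],[0,0,0,0,0,0,0.05],[0,0,0,0,0,0,0.05]],
  ],
)

```text
t: 13.35
eef_pos: [0.6015, 0.194, 0.1511]
tool_rot: [0.0, 0.647, 0.762, 0.0]
contact_force: [-0.5, 0.0, -0.1]
gripper_width: 0.587
grasp_force: 0.0
```

```bash
python3 - <<'E'
from h import *
wrist('w5')
a=cv2.imread('pics/w5.png');s=imaging.read_camera('scene')[:,:,::-1]
cv2.imwrite('pics/c5.png',np.vstack([cv2.resize(a[100:300,200:500],(450,300)),cv2.resize(s[200:350,310:535],(450,300))]))
E
```

```text
13.35 [0.6015 0.194  0.1511] x-ang 99.34 tilt [ 2.e-04  0.e+00 -1.e+00] [-0.49400429  0.03475469 -0.09365496] 0.5871751738292076 0.0
```

View pics/c5.png

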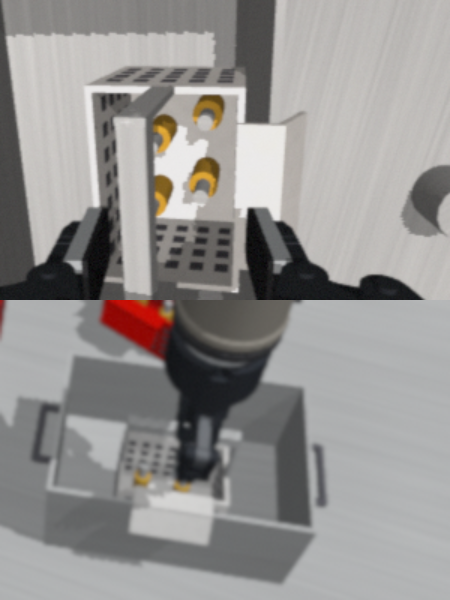

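The basket hangs by its lip, with its top leaning inward. I'll measure the tilt against the 0.26 limit.

```bash
python3 - <<'E'
from h import *
T=np.load('pics/w5.npy');Tp,_=pose()
P=lambda u,v:(200+u/1.5,100+v/1.5)
def tool(px,z):
    p=cast('wrist',[px],z,T)[0];return (Tp[:3,:3].T@(p-Tp[:3,3])).round(4)
for z in(.178,.173):print('handle far end top L,R',tool(P(117,121),z),tool(P(154,121),z),'near end',tool(P(124,290),z),tool(P(157,290),z))
for z in(.12,.115,.11):print(z,'box rim far L,R',tool(P(87,88),z),tool(P(245,88),z))
print('lip R top',tool(P(285,128),.12),'wall inner',tool(P(277,40),.12),tool(P(270,115),.12))
E
```

```text
handle far end top L,R [ 0.0472 -0.0164 -0.027 ] [ 0.0472 -0.0061 -0.027 ] near end [-0.0082 -0.0165 -0.027 ] [-0.0082 -0.006  -0.027 ]
handle far end top L,R [ 0.0459 -0.0171 -0.022 ] [ 0.0459 -0.0063 -0.022 ] near end [-0.0118 -0.0173 -0.022 ] [-0.0119 -0.0063 -0.022 ]
0.12 box rim far L,R [ 0.0464 -0.0365  0.031 ] [0.0464 0.0283 0.031 ]
0.115 box rim far L,R [ 0.0456 -0.0376  0.036 ] [0.0455 0.0291 0.036 ]
0.11 box rim far L,R [ 0.0447 -0.0386  0.041 ] [0.0447 0.0299 0.041 ]
lip R top [0.0294 0.046  0.031 ] wall inner [0.0655 0.0401 0.031 ] [0.035  0.0393 0.031 ]
```

The tilt is about 0.13 rad. The centre is about 45 mm inside the wall and about 13 mm below the rim, so all values are in range. I retreat straight up.

move_arm(
  commands=[
    [[0,0,0,0,0,0,0.065],[0,0,0,0,0,0,0.065],[0,0,-0.01,0,0,0,0.065],[0,0,-0.015,0,0,0,0.065],[0,0,-0.025,0,0,0,0.065],[0,0,-0.03,0,0,0,0.065],[0,0,-0.03,0,0,0,0.065],[0,0,-0.02,0,0,0,0.065],[0,0,0,0,0,0,0.065],[0,0,0,0,0,0,0.065],[0,0,0,0,0,0,0.065]],
  ],
)

```text
t: 14.82
eef_pos: [0.6008, 0.1936, 0.2796]
tool_rot: [-0.001, 0.647, 0.762, -0.001]
contact_force: [-0.0, 0.6, 0.4]
gripper_width: 0.76
grasp_force: 0.0
```

```bash
python3 - <<'E'
from h import *
wrist('w6')
a=cv2.imread('pics/w6.png');s=imaging.read_camera('scene')[:,:,::-1]
cv2.imwrite('pics/c6.png',np.vstack([cv2.resize(a[50:300,150:525],(450,300)),cv2.resize(s[150:350,150:500],(450,257))]))
E
```

```text
14.825 [0.6008 0.1936 0.2796] x-ang 99.35 tilt [-2.2e-03 -8.0e-04 -1.0e+00] [-0.03445801  0.58379947  0.38597051] 0.7597524269270024 0.0
```

View pics/c6.png

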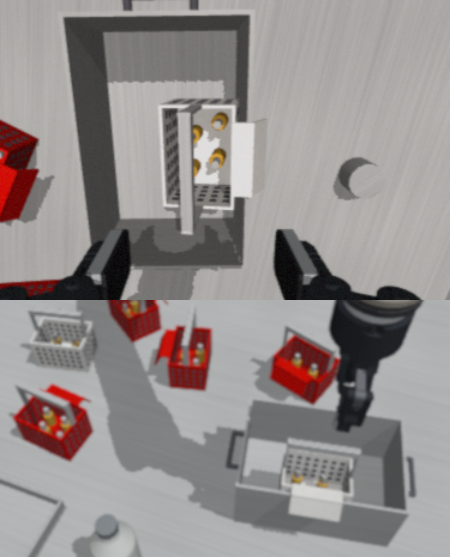

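The basket hangs by its lip over the far wall at wrist crop (245,160), the gripper is clear, and the plain basket at scene crop (62,340) hasn't moved.

```bash
python3 -c "
from station import bot
print(bot.hand_in())"
```

```text
the job is handed in; nothing more can be done
None
```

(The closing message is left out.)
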